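# Set up an engraved plate under the swing-arm magnifier

## Task

Lay the oblong block with the engraved copper face on the sloping rest of the inspection stand, face up, flat on the board and lengthwise in its middle. Then swing the magnifier by its handle until the lens is centred straight above the rest, tilt the lens parallel to the rest, and let go. Leave the rest as it is set and everything else where it stands.

Things in the scene. Friction and masses are not known exactly. Their poses are not given: they have to be found in the camera images.
- rest_center (a point): Middle of the upper face of the sloping wooden rest (board 130 x 100 x 12 mm) on the stand's lower arm, 200 mm from the post axis, 76 mm above the table. z out of the face, x up the slope towards the post, y across. A lip rising 8 mm above the face runs along the low edge, inner face at x = -65 mm; other edges are open. Clamped stiff.
- rest_lip (a point): Middle of the top of the rest's lip, at its low edge. The rest is part of the inspection stand, fixed to the bench: dark round base 150 mm across, steel post 20 mm thick and 277 mm high, with two arms about the post, the lower one with the rest clamped at a different swing angle each time. The post's axis is 200 mm from rest_center along the level direction of its x.
- rest_tilt (a joint): Clamped slope of the rest, rad: 0 level, positive = edge away from the post lower. Starts at 0.10 to 0.38; do not change.
- lens_center (a point): Centre of the magnifier lens (108 mm across its dark ring, 18 mm thick) in a fork 152 mm wide on the upper arm, 200 mm from the post axis, 240 mm above the table; tilting does not move it. The arm swings level about the post (friction 0.35 N m, stays where left); it starts parked 0.8 to 1.4 rad clockwise (from above) of the rest. z: lens axis, x: towards the post, y: tilt axis.
- handle_grip (a point): Grip point on the axis of the lens's round wooden handle (14 mm thick), 100 mm from the lens centre along the lens's own -x. The handle runs from 62 to 137 mm from the lens centre, away from the post; nothing is beside it.
- lens_tilt (a joint): Tilt of the lens in its fork, rad, 0 level, same sense as rest_tilt (positive = handle end lower; handle grip height = 240 mm - 100 mm * sin); range -0.9 to 0.9, starts at -0.6 to -0.2. Friction about 0.25 N m; stays where it is left.
- block: The piece of work: oblong light-wood block 100 x 50 x 32 mm (x, y, z) with an engraved copper plate as its top 4 mm, about 0.22 kg. Lies face up on the table left or right of the middle. Origin: centre of its underside.
- bowl: Bystander: round copper bowl, 90 mm across, 40 mm high, on the other side from the block. Origin: centre of its underside.
- hammer: Bystander: hammer 200 mm long, lying on the table in front of the robot. Origin: its underside.
- tea_glass: Bystander: empty tea glass 60 mm across, 90 mm high. Origin: centre of its underside.
- cuffs: Bystander: cardboard roll 160 mm long, 62 mm thick, with copper bracelets on it. Origin: centre of its underside.
There are look-alikes about, which are no part of the job. What is shaped like the block but pink is not meant.

How it is judged:
By the outcome, as a careful person would: the job done as asked, in the order asked, and still so for the second after the job is handed in, with the robot touching nothing.
It also fails if it takes over 61 s, if anything falls off the work surface, if the arm or the gripper's body presses on something with over 40 N, if the wrist force passes 120 N, or if a joint passes its speed limit or range.

## Robot

A 7-joint arm with a two-finger parallel gripper is mounted at the origin on the work surface. World frame = base frame: x ahead of the robot, y to its left, z up, the work surface at z = 0. Lengths are in m, angles in rad, forces in N, time in s.
With the tool pointing down it reaches from about 0.425 to 0.925 m from the base axis. Payload 6.8 kg.
Tool frame: the origin (TCP) lies at the very end of the fingers, on their centre line; the grasp point (between the pads) lies bot.grip_depth behind it (bot.grip_depth is the distance from the TCP to the grasp point, in m); z points along the fingers, y is the line along which they close (so a half turn about z gives the same grasp; the last joint's range is limited). The gripper opens to 85 mm and grips with 20 to 120 N. Pads are 22 mm wide; open, the fingers measure 114 mm over their backs; the gripper's body (76 mm by 85 mm) begins 54 mm behind the grasp point. The pads swing forward as they close: fully open they stand 13 mm farther back than shut.
Start: joints at [-1.211, 0.477, 0.022, 1.555, -0.011, 1.109, -0.083], TCP at [0.304, 0.602, 0.231] pointing down, gripper open.
Joint ranges: [-2.96, 2.96], [-0.34, 2.1], [-1.41, 1.46], [0.24, 2.44], [-1.37, 4.51], [0.17, 1.92], [-2.96, 2.96]. Speed limits (rad/s): [2.39, 2.39, 3.14, 3.14, 3.14, 3.14, 3.14].

## Interface

Orientations are given as a unit quaternion [w, x, y, z].
In Python, from station import bot gives the robot as it stands.
- The arm moves only by the tool send_rows, never from a script. Its arguments are lists of equal length, an entry for each row: "slide": the shift along the tool's x, y, z in mm, a list of three; "roll": the turn about the tool's z in degrees; "claw": the opening, from 0 (shut) to 1 (fully open). A call has exactly 8 rows; each row is the pose to reach, as a shift and turn from the pose commanded when the call began, along the tool's axes at that moment; what a row does not reach only later rows make up. A row lasts 1/12 s, in which the tool goes at most 41.7 mm and 7.16 degrees, less where a joint would pass 70% of its speed; a pose out of reach is approached as far as the arm can. A call with a gripper value outside its range is refused whole. The fingers move at their own pace and stop on an object; "force" is the grip in N (left out, the last holds). Time passes only in rows, so rows that repeat a pose let the fingers close, or fill a call up. It gives the time, the measured TCP pose, the force, the opening and the grip force at its end, in the units of the state.
- bot.get_obs(): the state, without advancing time (a new reading comes with each control period).
- bot.read_camera(name): name is "scene" or "top" or "wrist"; returns the picture (400x640x3 uint8, red, green, blue); there is no depth.
- bot.camera_model(name): a dict with "camera_matrix" (3x3 intrinsics, pixels), "camera_from_world" (4x4, takes a point from world to camera coordinates). Camera axes: x right, y down, z forward; pixel columns grow to the right and rows downward; lengths in m; the calibration is good to about 2 mm. A picture is of the moment at which its call begins: read the wrist's pose just before it. camera_model takes no time and is no camera call; for the wrist camera it gives the pose at the moment of the call.
- bot.hand_in(): hands the job in; it is judged then, once.
The state is a dict: "t": time; "q": joint angles; "joint_vel": joint speeds; "joint_torque": joint torques, N m; "eef_pos": TCP position; "tool_rot": TCP orientation; "contact_force": force on the tool from outside, world axes, zero at the start; "torque": the same for the moment, N m; "gripper_width": opening from 0.0 (shut) to 1.0 (fully open); "grasp_force": force on a finger pad.
Only numpy, scipy, OpenCV 4.12 (cv2) and the standard library are available. Lean on these libraries where they do the work, as an engineer would, in place of code of your own. Each camera call takes 0.05 s, during which the arm holds its last target. There are 200 camera calls.

## Working session

There is one attempt and no reset: what is moved stays moved. The work goes in short steps, Python scripts to look and compute and a tool call to move; the robot and the scene stay as the last step left them, time stands still between calls to the robot, and variables do not carry over. Pictures are saved under pics/ and viewed, at most 10 in all, crops included, and the job is handed in when it is done.

Besides the shell and the picture viewer there is one more tool, called after "Emit:" as name([rows], argument=value, ...), one row to a line, values as JSON. send_rows: Moves the arm, as the interface text tells. Its arguments: {"type":"object","properties":{"slide":{"type":"array","items":{"type":"array","items":{"type":"number"}}},"roll":{"type":"array","items":{"type":"number"}},"claw":{"type":"array","items":{"type":"number"}},"force":{"type":"number"}},"required":["slide","roll","claw"]}

```bash
mkdir -p pics
python3 - <<'E'
from station import bot
import cv2,numpy as np
o=bot.get_obs();print({k:np.round(v,4) for k,v in o.items()},bot.grip_depth)
for n in("scene","top"):
    im=bot.read_camera(n);cv2.imwrite(f"pics/{n}0.png",im[:,:,::-1]);m=bot.camera_model(n)
    print(n,np.round(m["camera_matrix"],1).tolist(),np.round(m["camera_from_world"],4).tolist())
E
```

```text
{'t': np.float64(0.0), 'q': array([-1.2111,  0.4778,  0.0223,  1.5565, -0.0115,  1.1093, -0.0831]), 'joint_vel': array([-0.0003, -0.0014,  0.0012,  0.0004,  0.002 , -0.0016, -0.0005]), 'joint_torque': array([ 8.00000e-04, -5.96467e+01,  1.60810e+00, -2.81205e+01,
        1.24000e-02,  9.30000e-03, -0.00000e+00]), 'eef_pos': array([0.3041, 0.602 , 0.2303]), 'tool_rot': array([-1.000e-04,  2.318e-01,  9.728e-01, -9.000e-04]), 'contact_force': array([ 0.3474,  0.0113, -0.3749]), 'torque': array([-0.0294,  0.0426,  0.0394]), 'grasp_force': np.float64(0.0), 'gripper_width': np.float64(1.0043)} 0.0187
scene [[406.1, 0.0, 325.1], [0.0, 406.1, 199.6], [0.0, 0.0, 1.0]] [[-0.055, 0.9983, 0.0173, -0.0141], [0.5875, 0.0464, -0.8079, -0.1992], [-0.8074, -0.0343, -0.5891, 1.7181], [0.0, 0.0, 0.0, 1.0]]
top [[510.9, 0.0, 320.7], [0.0, 510.9, 207.8], [0.0, 0.0, 1.0]] [[0.0192, -0.9998, 0.004, -0.009], [-0.9926, -0.0196, -0.12, 0.5399], [0.12, -0.0016, -0.9928, 1.3582], [0.0, 0.0, 0.0, 1.0]]
```

View pics/scene0.png

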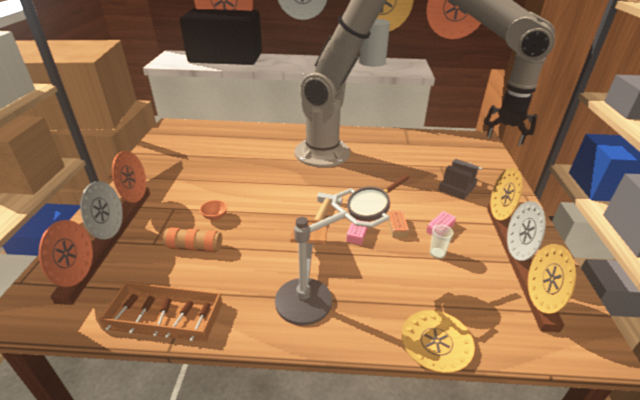

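View pics/top0.png

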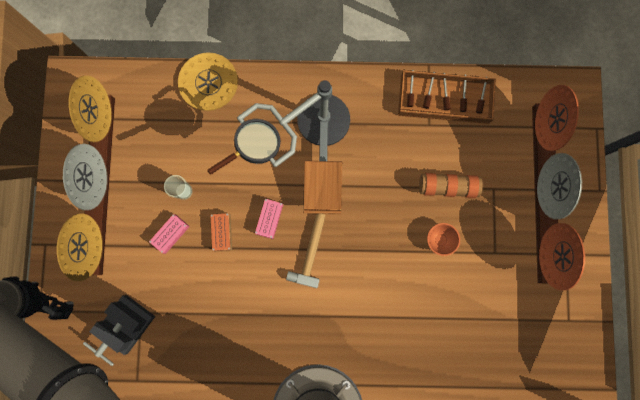

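Look-alikes in the top view: pink oblong at (168,233), pink oblong at (268,217) and copper-faced oblong at (221,232). I choose the copper one at (221,232) and will check it in a close crop.

```bash
cat > h.py <<'E'
from station import bot
import cv2,numpy as np
def ray(m,px):
    K=m["camera_matrix"];T=np.array(m["camera_from_world"]);R=T[:3,:3];c=-R.T@T[:3,3]
    d=R.T@np.linalg.solve(K,[px[0],px[1],1.]);return c,d/np.linalg.norm(d)
def onz(m,px,z):
    c,d=ray(m,px);return c+d*(z-c[2])/d[2]
def proj(m,p):
    T=np.array(m["camera_from_world"]);v=m["camera_matrix"]@(T[:3,:3]@np.asarray(p,float)+T[:3,3]);return v[:2]/v[2]
def tri(rays):
    A=np.zeros((3,3));b=np.zeros(3)
    for c,d in rays:
        P=np.eye(3)-np.outer(d,d);A+=P;b+=P@c
    return np.linalg.solve(A,b)
E
python3 - <<'E'
from h import *
im=cv2.imread("pics/top0.png")
c=cv2.resize(im[90:290,140:360],None,fx=3,fy=3,interpolation=cv2.INTER_CUBIC);cv2.imwrite("pics/crop1.png",c[:, :660])
hsv=cv2.cvtColor(im,cv2.COLOR_BGR2HSV)
for p in[(221,225),(221,240),(221,232),(168,233),(268,217),(250,265),(323,186)]:print(p,hsv[p[1],p[0]])
m=bot.camera_model("top")
print(onz(m,(221,232),.032),onz(m,(323,186),.076),onz(m,(324,87),.277),onz(m,(257,142),.24))
E
```

```text
(221, 225) [ 10 170 200]
(221, 240) [  9 140 162]
(221, 232) [ 10 135 153]
(168, 233) [176 109 192]
(268, 217) [175 112 214]
(250, 265) [ 15 152 189]
(323, 186) [ 13 169 169]
[0.46881843 0.27005836 0.032     ] [ 0.59304739 -0.00325636  0.076     ] [ 7.91122395e-01 -1.77136837e-04  2.77000000e-01] [0.6675828  0.15452779 0.24      ]
```

View pics/crop1.png

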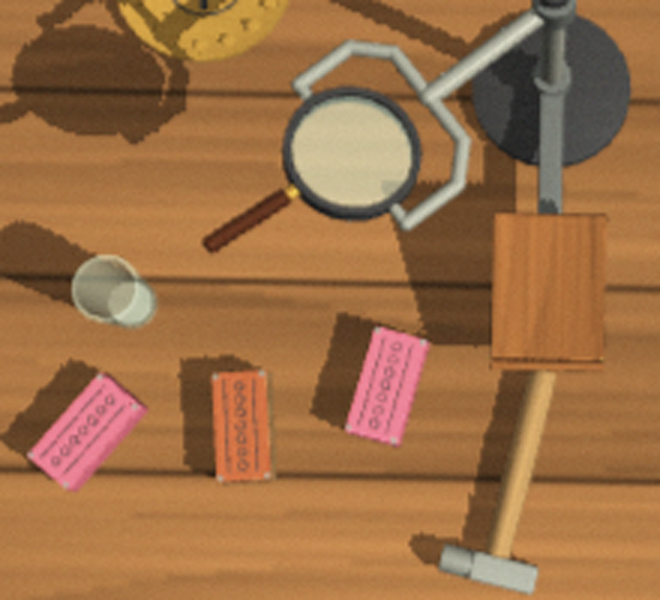

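The crop shows the engraved copper-orange block (crop (242,425) → top (221,232)), with pink ones on both sides, so the choice is confirmed. The rest's corners are at crop (494,213), (606,213), (604,358) and (492,358).

```bash
cat >> h.py <<'E'
def yawtool(o):  # tool y heading, deg
    w,x,y,z=o["tool_rot"];return np.degrees(np.arctan2(1-2*(x*x+z*z),2*(x*y-w*z)))
def go(o,p,yaw): # shift in tool axes mm and roll deg (tool down)
    a=np.radians(yawtool(o));d=(np.asarray(p)-o["eef_pos"])*1000
    ty=np.array([np.cos(a),np.sin(a)]);tx=np.array([-ty[1],ty[0]])
    r=(yawtool(o)-yaw+90)%180-90
    return np.round([tx@d[:2],ty@d[:2],-d[2]],1),round(r,2)
E
python3 - <<'E'
from h import *
im=cv2.imread("pics/top0.png");m=bot.camera_model("top")
hsv=cv2.cvtColor(im,cv2.COLOR_BGR2HSV)
f=lambda c:((c[0]+.5)/3-.5+140,(c[1]+.5)/3-.5+90)
B=[onz(m,f(c),.032) for c in[(214,373),(267,370),(271,476),(218,481)]];B=np.array(B)
ax=(B[0]+B[1]-B[2]-B[3])/2;print("block",B.mean(0),np.linalg.norm(ax),np.linalg.norm(B[0]-B[1]),np.degrees(np.arctan2(ax[1],ax[0])))
p=onz(m,f((552,5)),.277);print("post",p)
for t in(.1,.2,.3,.38):
    s=.065*np.sin(t);R=np.array([onz(m,f(c),.076+z) for c,z in[((494,213),s),((606,213),s),((604,358),-s),((492,358),-s)]])
    a=(R[0]+R[1]-R[2]-R[3])/2;print(t,R.mean(0),np.linalg.norm(a)/np.cos(t)*1,np.linalg.norm(R[0]-R[1]),np.linalg.norm(R[3]-R[2]),np.degrees(np.arctan2(a[1],a[0])))
    r=onz(m,f((552,0)),.277)
o=bot.get_obs();b=B.mean(0);print(yawtool(o),go(o,[b[0],b[1],.15],90+np.degrees(np.arctan2(ax[1],ax[0]))))
E
```

```text
block [0.47080011 0.27149781 0.032     ] 0.09685000694995002 0.047980644546070594 4.582535668572106
post [7.80758226e-01 3.99462432e-04 2.77000000e-01]
0.1 [ 0.59621868 -0.00232136  0.076     ] 0.12890539798416206 0.0990505447493399 0.098872621391107 0.3272344596060801
0.2 [ 0.59590695 -0.00232297  0.076     ] 0.13069212220494586 0.09857234919894 0.09934534745024233 0.3597607116600586
0.3 [ 0.59560148 -0.00232454  0.076     ] 0.1352365313119801 0.0981037578140096 0.09980857919415483 0.3927320603508981
0.38 [ 0.59536366 -0.00232577  0.076     ] 0.14097458591300877 0.09773895044153219 0.10016921398339647 0.41918997529437074
63.19697289815457 (array([-297.8, -219.9,   80.4]), np.float64(-31.39))
```

Emit:
send_rows([
  [-18,-13,0],
  [-48,-35,0],
  [-82,-60,0],
  [-116,-86,0],
  [-150,-111,0],
  [-184,-136,0],
  [-216,-159,0],
  [-240,-177,0],
], roll=[-2,-6,-10,-15,-20,-25,-29,-31.4], claw=[1,1,1,1,1,1,1,1])

```text
t: 0.77
eef_pos: [0.4404, 0.3321, 0.2311]
tool_rot: [0.0, -0.04, 0.999, -0.001]
contact_force: [0.7, -0.8, -0.2]
gripper_width: 0.999
grasp_force: 0.0
```

Run:
```python
from h import *
o=bot.get_obs();m=bot.camera_model("wrist");im=bot.read_camera("wrist")
np.savez("w1.npz",K=m["camera_matrix"],T=m["camera_from_world"]);cv2.imwrite("pics/w1.png",im[:,:,::-1])
print(o["t"],o["eef_pos"],yawtool(o),go(o,[.471,.2715,.15],94.58));print(np.round(m["camera_from_world"],3).tolist(),np.round(m["camera_matrix"]).tolist())
print([np.round(proj(m,p)) for p in([.596,-.002,.076],[.471,.2715,.032],[.667,.154,.24])])
```

```text
0.7667 [0.44035182 0.33207065 0.23106084] 94.61967343476748 (array([-25.7, -62.8,  81.1]), np.float64(0.04))
[[-0.08, 0.997, -0.003, -0.297], [0.958, 0.078, 0.277, -0.483], [0.276, 0.02, -0.961, 0.25], [0.0, 0.0, 0.0, 1.0]] [[281.0, 0.0, 317.0], [0.0, 281.0, 198.0], [0.0, 0.0, 1.0]]
[array([ 32., 287.]), array([266., 196.]), array([ 49., 515.])]
```

View pics/w1.png

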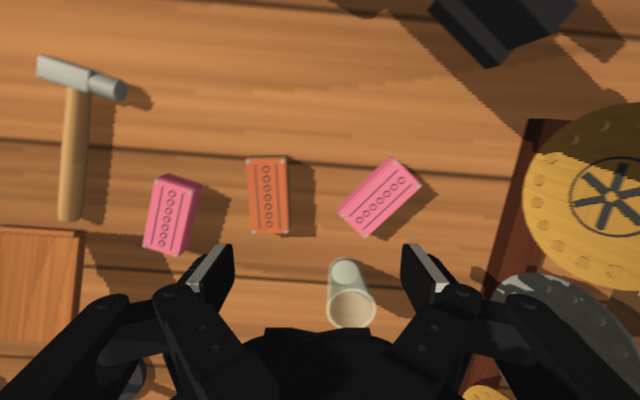

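Wrist view: the copper block is at (267,195), matching the projected (266,196). Pink ones are at (172,215) and (378,197), and the rest's low corner is at (83,232).

Emit:
send_rows([
  [-8,-20,10],
  [-18,-45,35],
  [-24,-58,70],
  [-25.7,-62.8,105],
  [-25.7,-62.8,140],
  [-25.7,-62.8,172],
  [-25.7,-62.8,190],
  [-25.7,-62.8,195],
], roll=[0,0,0,0,0,0,0,0], claw=[1,1,1,1,1,1,1,1])

```text
t: 1.48
eef_pos: [0.467, 0.2744, 0.0327]
tool_rot: [-0.003, -0.04, 0.999, -0.002]
contact_force: [0.1, -0.4, 0.6]
gripper_width: 1.001
grasp_force: 0.0
```

Emit:
send_rows([
  [0,0,12],
  [0,0,22],
  [0,0,28],
  [0,0,28],
  [0,0,28],
  [0,0,28],
  [0,0,28],
  [0,0,28],
], roll=[0,0,0,0,0,0,0,0], claw=[1,1,1,0.4,0.4,0.4,0.4,0.4], force=40)

```text
t: 2.15
eef_pos: [0.47, 0.2759, 0.0093]
tool_rot: [0.001, -0.04, 0.999, 0.0]
contact_force: [-0.3, -1.3, 5.1]
gripper_width: 0.576
grasp_force: 42.8
```

Emit:
send_rows([
  [0,0,-8],
  [0,0,-30],
  [0,0,-65],
  [0,-5,-100],
  [0,-20,-135],
  [0,-45,-165],
  [0,-75,-190],
  [0,-110,-200],
], roll=[0,0,0,0,0,0,0,0], claw=[0.4,0.4,0.4,0.4,0.4,0.4,0.4,0.4])

```text
t: 2.82
eef_pos: [0.4794, 0.1671, 0.2126]
tool_rot: [0.003, -0.041, 0.999, 0.002]
contact_force: [1.5, 0.5, -2.5]
gripper_width: 0.573
grasp_force: 42.6
```

Emit:
send_rows([
  [2,-30,0],
  [2,-65,0],
  [2,-100,0],
  [2,-135,0],
  [2,-170,0],
  [2,-205,0],
  [2,-240,0],
  [2,-270,0],
], roll=[0,1,2,3,4,4.2,4.2,4.2], claw=[0.4,0.4,0.4,0.4,0.4,0.4,0.4,0.4])

```text
t: 3.48
eef_pos: [0.4971, -0.1056, 0.2087]
tool_rot: [0.0, -0.003, 1.0, -0.0]
contact_force: [0.7, 0.5, -2.2]
gripper_width: 0.573
grasp_force: 42.5
```

Emit:
send_rows([
  [0,-20,0],
  [0,-28,0],
  [0,-28,0],
  [0,-28,0],
  [0,-28,0],
  [0,-28,0],
  [0,-28,0],
  [0,-28,0],
], roll=[0,0,0,0,0,0,0,0], claw=[0.4,0.4,0.4,0.4,0.4,0.4,0.4,0.4])

```text
t: 4.15
eef_pos: [0.4982, -0.1301, 0.2083]
tool_rot: [-0.0, -0.004, 1.0, 0.0]
contact_force: [-0.1, -0.4, -1.7]
gripper_width: 0.578
grasp_force: 42.5
```

Run:
```python
from h import *
o=bot.get_obs();m=bot.camera_model("wrist");im=bot.read_camera("wrist")
np.savez("w2.npz",camera_matrix=m["camera_matrix"],camera_from_world=m["camera_from_world"]);cv2.imwrite("pics/w2.png",im[:,:,::-1])
print(o["t"],o["eef_pos"],yawtool(o),o["gripper_width"],o["grasp_force"])
```

```text
4.15 [ 0.4981824  -0.13012734  0.20829454] 90.4968383901848 0.5778045231348241 42.475159764289856
```

View pics/w2.png

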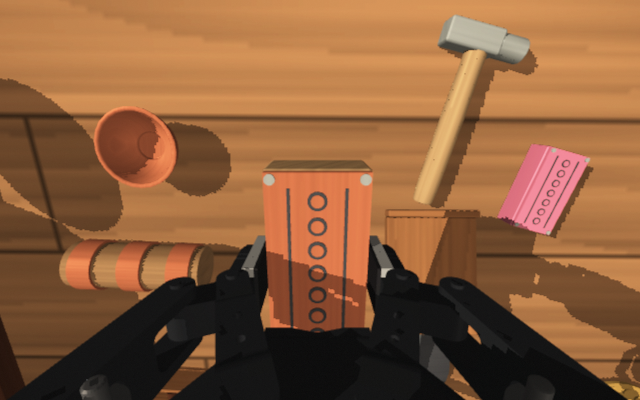

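The block hangs straight in the gripper. The rest's lip corners are at (386,211) and (476,211), but its far edge is partly hidden, so I go further forward and sideways for a full view.

Emit:
send_rows([
  [-8,-5,0],
  [-28,-14,0],
  [-55,-27,0],
  [-80,-37,0],
  [-90,-40,0],
  [-90,-40,0],
  [-90,-40,0],
  [-90,-40,0],
], roll=[0,0,0,0,0,0,0,0], claw=[0.4,0.4,0.4,0.4,0.4,0.4,0.4,0.4])

```text
t: 4.87
eef_pos: [0.5877, -0.1705, 0.2079]
tool_rot: [-0.001, -0.003, 1.0, 0.0]
contact_force: [-0.1, -0.3, -2.7]
gripper_width: 0.578
grasp_force: 42.5
```

Run:
```python
from h import *
o=bot.get_obs();m=bot.camera_model("wrist");im=bot.read_camera("wrist")
np.savez("w3.npz",camera_matrix=m["camera_matrix"],camera_from_world=m["camera_from_world"]);cv2.imwrite("pics/w3.png",im[:,:,::-1])
print(o["t"],o["eef_pos"],yawtool(o))
c=proj(m,[.596,-.002,.076]);print(c);u,v=int(c[0])-100,int(c[1])-90;u=min(u,440);print(u,v)
cv2.imwrite("pics/w3c.png",cv2.resize(im[max(v,0):v+180,u:u+200,::-1],None,fx=3,fy=3,interpolation=cv2.INTER_CUBIC))
```

```text
4.8667 [ 0.58765881 -0.17046999  0.2078508 ] 90.39452375892887
[481.05202685 198.83933939]
381 108
```

View pics/w3c.png

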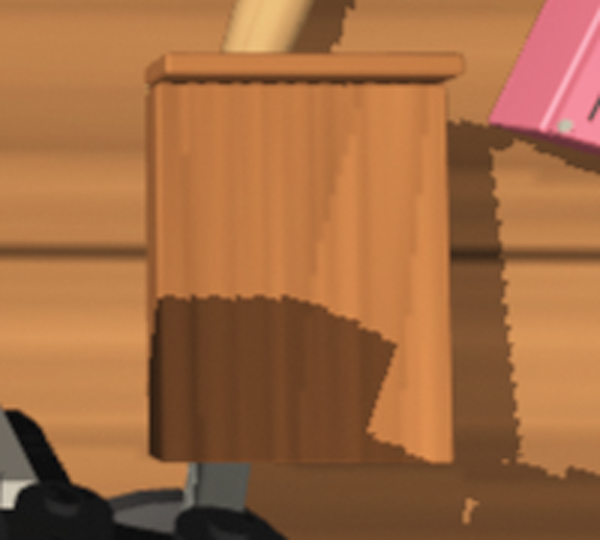

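The crop (offset 381,108, scale 3) shows the whole rest. High corners are at (161,461) and (453,461), and the lip's inner line runs from (157,83) to (447,83).

Run:
```python
from h import *
mt=bot.camera_model("top");mw=dict(np.load("w3.npz"))
f=lambda c:((c[0]+.5)/3-.5+140,(c[1]+.5)/3-.5+90)
g=lambda c:((c[0]+.5)/3-.5+381,(c[1]+.5)/3-.5+108)
W=[(453,461),(161,461),(157,83),(447,83)];T=[(494,213),(606,213),(604,358),(492,358)]
P=np.array([tri([ray(mt,f(t)),ray(mw,g(w))]) for t,w in zip(T,W)]);print(P)
a=(P[0]+P[1]-P[2]-P[3])/2;print("tri",P.mean(0),np.arctan2(a[2],a[0]),np.linalg.norm(a))
obj=np.array([[.065,.05,0],[.065,-.05,0],[-.065,-.05,0],[-.065,.05,0]])
for n,m,px in(("w3",mw,[g(w) for w in W]),("top",mt,[f(t) for t in T])):
    # rest x,y aligned with world x,y
    ok,r,t=cv2.solvePnP(obj,np.array(px),m["camera_matrix"],None,flags=cv2.SOLVEPNP_IPPE)
    Tm=np.array(m["camera_from_world"]);R=Tm[:3,:3].T@cv2.Rodrigues(r)[0];c=Tm[:3,:3].T@(t[:,0]-Tm[:3,3])
    print(n,c,"tilt",np.arctan2(R[2,0],R[0,0]),"yaw",np.degrees(np.arctan2(R[1,0],R[0,0])),"sidetilt",R[2,1])
# length test at known centre height
for t in np.arange(.08,.4,.04):
    s=.065*np.sin(t);R=np.array([onz(mw,g(w),.076+z) for w,z in zip(W,(s,s,-s,-s))])
    print(round(t,2),R.mean(0)[:2],np.linalg.norm((R[0]+R[1]-R[2]-R[3])[:2]/2)/np.cos(t),np.linalg.norm(R[0]-R[1]),np.linalg.norm(R[2]-R[3]))
```

```text
[[ 0.65559799  0.0472654   0.09640429]
 [ 0.65732841 -0.05037772  0.09537817]
 [ 0.53423214 -0.05247121  0.06132276]
 [ 0.53324205  0.04715172  0.05784371]]
tri [ 0.59510015 -0.00210795  0.07773723] 0.2876412079660219 0.12798900880259892
w3 [0.59635095 0.00162583 0.07166534] tilt 0.302071288829608 yaw 0.3813027440253702 sidetilt 0.00014373346465536039
top [ 0.59773586 -0.00216483  0.06829403] tilt 0.025932627967663886 yaw 0.3036384741649627 sidetilt -0.10308340140496959
0.08 [ 5.98489658e-01 -4.14963643e-04] 0.13213657884256336 0.10361622660867138 0.09396795087869246
0.12 [ 5.97860257e-01 -5.29088840e-04] 0.13071632871359876 0.10262127322278503 0.09483675463888043
0.16 [ 0.59723388 -0.00064266] 0.12957114785233642 0.10163110776160295 0.09570137753286342
0.2 [ 0.59661154 -0.00075551] 0.12870389960460188 0.10064731427863904 0.09656043634845411
0.24 [ 0.59599423 -0.00086744] 0.12811939819636906 0.09967146663360127 0.09741255677480368
0.28 [ 0.59538293 -0.00097829] 0.1278244837117853 0.09870512597455197 0.0982563756010059
0.32 [ 0.59477862 -0.00108786] 0.12782814302990797 0.09774983824040394 0.09909054289694402
0.36 [ 0.59418227 -0.00119599] 0.1281416841474017 0.09680713168774799 0.09991372417289066
```

Tilt ≈ 0.29, rest centre ≈ (0.595, −0.0015, 0.076). Moving over it.

Emit:
send_rows([
  [0,8,0],
  [0,28,0],
  [0,58,0],
  [0,90,0],
  [0,122,10],
  [0,148,30],
  [0,164,50],
  [0,169,65],
], roll=[0,0,0,0,0,0,0,0], claw=[0.4,0.4,0.4,0.4,0.4,0.4,0.4,0.4])

```text
t: 5.58
eef_pos: [0.586, 0.0042, 0.1423]
tool_rot: [-0.0, -0.007, 1.0, 0.001]
contact_force: [-0.6, 0.8, -1.9]
gripper_width: 0.575
grasp_force: 42.4
```

Emit:
send_rows([
  [0,0,10],
  [0,0,20],
  [0,0,30],
  [0,0,32],
  [0,0,32],
  [0,0,32],
  [0,0,32],
  [0,0,32],
], roll=[0,0,0,0,0,0,0,0], claw=[0.4,0.4,0.4,0.4,0.4,0.4,0.4,0.4], force=25)

```text
t: 6.25
eef_pos: [0.5877, -0.0018, 0.112]
tool_rot: [0.001, -0.003, 1.0, 0.0]
contact_force: [0.5, 0.5, -2.6]
gripper_width: 0.571
grasp_force: 42.4
```

Run:
```python
from h import *
o=bot.get_obs();print(o["t"],o["eef_pos"],yawtool(o),o["contact_force"],go(o,[.5868,-.0015,.0845],90.4),o["grasp_force"])
```

```text
6.25 [ 0.58774089 -0.00180864  0.11203027] 90.36612440288047 [ 0.54675936  0.49615561 -2.5805762 ] (array([ 0.9,  0.3, 27.5]), np.float64(-0.03)) 42.43138253688812
```

Emit:
send_rows([
  [1,0,4],
  [1,0,8],
  [1,0,12],
  [1,0,15],
  [1,0,17],
  [1,0,19],
  [1,0,20],
  [1,0,20],
], roll=[0,0,0,0,0,0,0,0], claw=[0.4,0.4,0.4,0.4,0.4,0.4,0.4,0.4], force=20)

```text
t: 6.92
eef_pos: [0.5838, -0.0016, 0.091]
tool_rot: [-0.002, -0.003, 1.0, 0.0]
contact_force: [-8.9, 0.3, 8.1]
gripper_width: 0.577
grasp_force: 44.6
```

Emit:
send_rows([
  [0,0,2],
  [0,0,4],
  [0,0,6],
  [0,0,7],
  [0,0,7],
  [0,0,7],
  [0,0,7],
  [0,0,7],
], roll=[0,0,0,0,0,0,0,0], claw=[0.4,0.4,0.4,0.4,0.4,0.4,0.4,0.4])

```text
t: 7.58
eef_pos: [0.5827, -0.0016, 0.0835]
tool_rot: [-0.004, -0.003, 1.0, 0.0]
contact_force: [-10.4, 0.1, 6.0]
gripper_width: 0.577
grasp_force: 45.7
```

Run:
```python
from h import *
o=bot.get_obs();print(o["t"],o["eef_pos"],yawtool(o),o["contact_force"],o["torque"],o["grasp_force"])
m=bot.camera_model("scene");a=bot.read_camera("scene");b=bot.read_camera("top")
c=lambda im,m:(lambda q:cv2.resize(im[int(q[1])-45:int(q[1])+45,int(q[0])-60:int(q[0])+60,::-1],None,fx=5,fy=5,interpolation=cv2.INTER_CUBIC))(proj(m,[.595,0,.09]))
cv2.imwrite("pics/s4.png",c(a,m))
```

```text
7.5833 [ 0.58267564 -0.00157725  0.08351178] 90.392325843766 [-10.41821584   0.12310465   6.02763339] [-0.00278427  1.79502047  0.03066812] 45.72623133659363
```

View pics/s4.png

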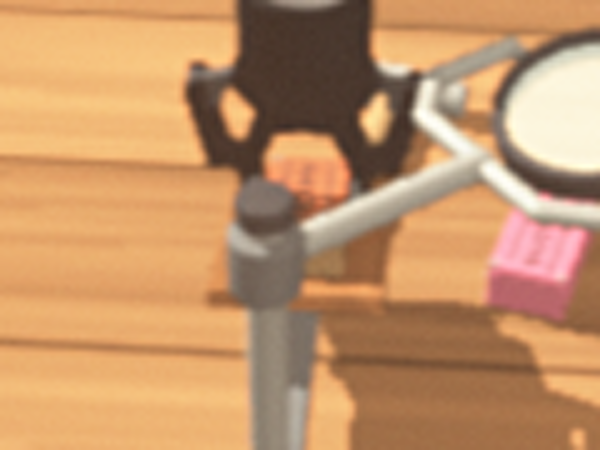

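The crop shows the block held on the rest at about (305,180), with the post in front of it. By the geometry it now lies flat, about 4 mm low on the slope. I nudge it up-slope, then release.

Emit:
send_rows([
  [-1,0,-0.3],
  [-2,0,-0.6],
  [-3,0,-1],
  [-4,0,-1.2],
  [-5,0,-1.5],
  [-5,0,-1.5],
  [-5,0,-1.5],
  [-5,0,-1.5],
], roll=[0,0,0,0,0,0,0,0], claw=[0.4,0.4,0.4,0.4,0.4,0.4,0.4,0.4])

```text
t: 8.35
eef_pos: [0.5884, -0.0017, 0.0853]
tool_rot: [-0.003, -0.003, 1.0, 0.0]
contact_force: [-9.5, 0.9, 6.4]
gripper_width: 0.58
grasp_force: 45.7
```

Emit:
send_rows([
  [1,0,0],
  [2,0,0],
  [3,0,0],
  [3,0,0],
  [3,0,0],
  [3,0,0],
  [3,0,0],
  [3,0,0],
], roll=[0,0,0,0,0,0,0,0], claw=[0.4,0.4,0.4,0.4,0.65,0.75,0.75,0.75])

```text
t: 9.02
eef_pos: [0.5886, -0.0015, 0.0859]
tool_rot: [0.0, -0.003, 1.0, 0.0]
contact_force: [0.3, -0.6, -0.4]
gripper_width: 0.752
grasp_force: 0.0
```

Emit:
send_rows([
  [0,0,0],
  [0,0,-5],
  [0,0,-15],
  [0,0,-35],
  [0,0,-65],
  [0,0,-95],
  [0,0,-115],
  [0,0,-120],
], roll=[0,0,0,0,0,0,0,0], claw=[0.85,0.9,0.9,0.9,0.9,0.9,0.9,0.9])

```text
t: 9.68
eef_pos: [0.5906, -0.0017, 0.211]
tool_rot: [0.004, -0.003, 1.0, 0.0]
contact_force: [0.9, -0.1, 0.1]
gripper_width: 0.901
grasp_force: 0.0
```

Emit:
send_rows([
  [5,-5,0],
  [18,-18,0],
  [40,-40,0],
  [68,-68,0],
  [95,-95,0],
  [115,-115,0],
  [125,-125,0],
  [125,-125,0],
], roll=[0,0,0,0,0,0,0,0], claw=[0.9,0.9,0.9,0.9,0.9,0.9,0.9,0.9])

```text
t: 10.35
eef_pos: [0.4605, -0.1302, 0.2048]
tool_rot: [-0.002, -0.001, 1.0, -0.0]
contact_force: [0.5, -0.3, -0.1]
gripper_width: 0.896
grasp_force: 0.0
```

Run:
```python
from h import *
o=bot.get_obs();print(o["t"],o["eef_pos"],yawtool(o),o["contact_force"])
b=bot.read_camera("top")[:,:,::-1];cv2.imwrite("pics/t5.png",b);cv2.imwrite("pics/t5c.png",cv2.resize(b[75:235,190:370],None,fx=4,fy=3.75 and 4,interpolation=cv2.INTER_CUBIC)[:600])
```

```text
10.35 [ 0.46046593 -0.13018533  0.20484358] 90.0984060086669 [ 0.48819038 -0.31521067 -0.12398164]
```

View pics/t5c.png

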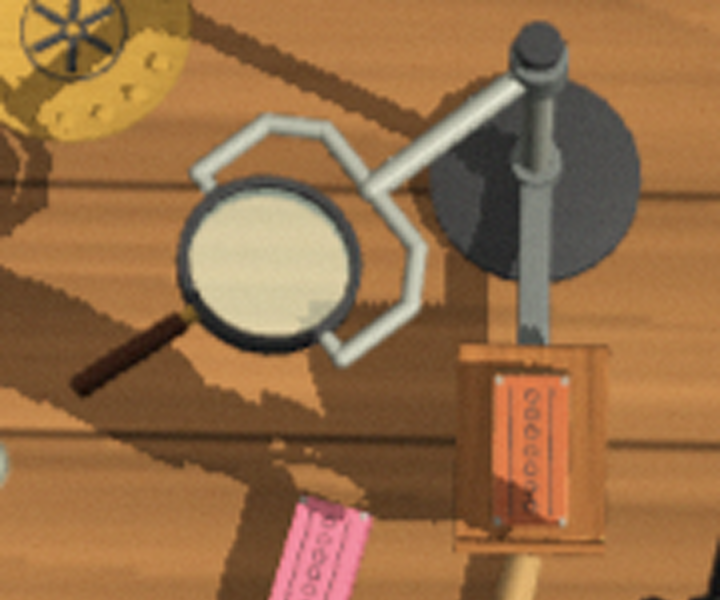

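The block lies on the rest, corners at crop (494,375) to (567,526). The lens ring centre is at about (269,264) and the handle runs from (195,315) to its end at (80,387).

Run:
```python
from h import *
m=bot.camera_model("top");f=lambda c:((c[0]+.5)/4-.5+190,(c[1]+.5)/4-.5+75)
t=.29;n=np.array([-np.sin(t),0,np.cos(t)]);ex=np.array([np.cos(t),0,np.sin(t)])
rc=np.array([.5953,-.0015,.076])
def onpl(px,p0,n):
    c,d=ray(m,px);return c+d*(n@(p0-c))/(n@d)
Q=np.array([onpl(f(c),rc+.032*n,n) for c in[(494,375),(569,375),(567,526),(492,526)]]);d=Q.mean(0)-rc-.032*n
print("block off along/side mm",1e3*d@ex,1e3*d[1],"len",1e3*np.linalg.norm((Q[0]+Q[1]-Q[2]-Q[3])/2),"yaw",np.degrees(np.arctan2(*(Q[0]-Q[3]+Q[1]-Q[2])[[1,0]])))
R=np.array([onpl(f(c),rc,n) for c in[(459,346),(608,346),(606,540),(457,540)]]);print("rest centre by same view",R.mean(0))
im=cv2.imread("pics/t5.png");g=cv2.cvtColor(im,cv2.COLOR_BGR2HSV)
msk=((g[:,:,1]<80)&(g[:,:,2]>160)).astype(np.uint8);msk[:,300:]=0;msk[:110]=0;msk[170:]=0;msk[:,:230]=0
k,l,s,c=cv2.connectedComponentsWithStats(msk);i=1+np.argmax(s[1:,4]);print("lens px",c[i],s[i])
L=onz(m,c[i],.24);print("lens",L)
for p in(rc+[.2,0,0],):
    v=(L-p)[:2];print("arm r",np.linalg.norm(v),"az",np.degrees(np.arctan2(-v[1],-v[0])));az=v/np.linalg.norm(v)
    nn=np.array([-az[1],az[0],0]);
    for px in[(80,387),(73,383),(137,351),(190,318)]:
        q=onpl(f(px),L,nn);print(q,"radial",(q-L)[:2]@az,"dz",q[2]-.24)
```

```text
block off along/side mm -1.7639526424769394 0.28256116588584257 len 98.50033733587027 yaw 0.41357333473165825
rest centre by same view [ 0.59423804 -0.00256546  0.0756831 ]
lens px [256.78353377 140.69657724] [ 237  124   40   35 1081]
lens [0.6707038 0.155143  0.24     ]
arm r 0.20015304844990986 az -51.50073109562346
[0.59012931 0.25644166 0.26741168] radial 0.12943595295278823 dz 0.02741167790847654
[0.58952286 0.2572041  0.28224262] radial 0.13041017677096514 dz 0.04224262447852256
[0.61369136 0.22681933 0.25750388] radial 0.09158556238735252 dz 0.017503881948214062
[0.63596804 0.19881297 0.24728786] radial 0.05579999688164888 dz 0.00728785846045743
```

Emit:
send_rows([
  [0,0,-20],
  [0,5,-55],
  [-5,20,-90],
  [-15,45,-120],
  [-28,75,-140],
  [-42,105,-150],
  [-55,130,-155],
  [-60,140,-155],
], roll=[3,9,15,21,27,33,38,40], claw=[0.9,0.9,0.9,0.9,0.9,0.9,0.9,0.9])

```text
t: 11.07
eef_pos: [0.5255, 0.0201, 0.3617]
tool_rot: [0.001, 0.337, 0.942, 0.001]
contact_force: [0.1, 0.6, -1.2]
gripper_width: 0.9
grasp_force: 0.0
```

Run:
```python
from h import *
o=bot.get_obs();print(o["t"],o["eef_pos"],yawtool(o),go(o,[.6116,.2295,.34],38.5))
```

```text
11.0667 [0.52552591 0.02007929 0.3617471 ] 50.61778161158694 (array([ 66.3, 216.5,  21.7]), np.float64(12.12))
```

Emit:
send_rows([
  [5,20,0],
  [14,50,5],
  [24,84,10],
  [36,120,15],
  [48,155,20],
  [57,186,21],
  [63,208,21],
  [66,216,21],
], roll=[2,4,6,8,10,12,12,12], claw=[0.9,0.9,0.9,0.9,0.9,0.9,0.9,0.9])

```text
t: 11.73
eef_pos: [0.6097, 0.2286, 0.3377]
tool_rot: [-0.001, 0.432, 0.902, 0.0]
contact_force: [0.3, 0.2, -0.2]
gripper_width: 0.896
grasp_force: 0.0
```

Emit:
send_rows([
  [0,0,0],
  [0,0,0],
  [0,0,0],
  [0,0,0],
  [0,0,0],
  [0,0,0],
  [0,0,0],
  [0,0,0],
], roll=[0,0,0,0,0,0,0,0], claw=[0.9,0.9,0.9,0.9,0.9,0.9,0.9,0.9])

```text
t: 12.4
eef_pos: [0.6099, 0.2212, 0.34]
tool_rot: [0.0, 0.435, 0.9, 0.0]
contact_force: [-0.2, 0.0, 0.8]
gripper_width: 0.9
grasp_force: 0.0
```

Run:
```python
from h import *
o=bot.get_obs();print(o["t"],o["eef_pos"],yawtool(o),go(o,[.6116,.2295,.246],38.5))
m=bot.camera_model("wrist");im=bot.read_camera("wrist");cv2.imwrite("pics/w6.png",im[:,:,::-1])
print([np.round(proj(m,p)) for p in([.6707,.1551,.24],[.6116,.2295,.265],[.590,.257,.28])])
```

```text
12.4 [0.60988029 0.22115472 0.34003842] 38.373931386430336 (array([ 5.5,  6.5, 94. ]), np.float64(-0.13))
[array([323., 287.]), array([324., 202.]), array([325., 162.])]
```

View pics/w6.png

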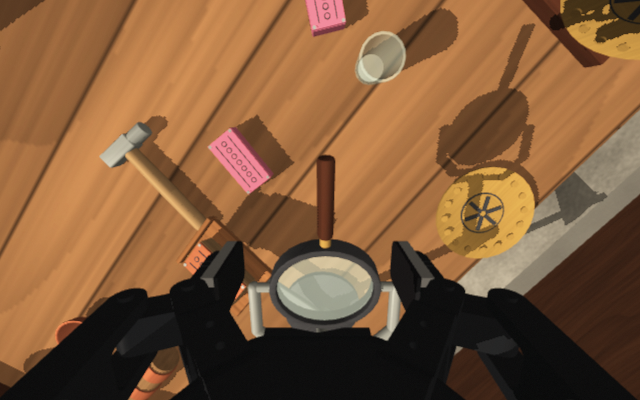

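The wrist view shows the handle vertical at column 326, rows 157 to 237, with the lens at (325,287), matching the estimate. Descend and grip.

Emit:
send_rows([
  [5,6,10],
  [6,7,30],
  [6,7,55],
  [6,7,75],
  [6,7,88],
  [6,7,94],
  [6,7,94],
  [6,7,94],
], roll=[0,0,0,0,0,0,0,0], claw=[0.9,0.9,0.9,0.9,0.9,0.9,0.9,0.9])

```text
t: 13.12
eef_pos: [0.6118, 0.2309, 0.2458]
tool_rot: [0.0, 0.435, 0.9, 0.0]
contact_force: [0.6, -0.0, -0.6]
gripper_width: 0.902
grasp_force: 0.0
```

Emit:
send_rows([
  [0,0,0],
  [0,0,0],
  [0,0,0],
  [0,0,0],
  [0,0,0],
  [0,0,0],
  [0,0,0],
  [0,0,0],
], roll=[0,0,0,0,0,0,0,0], claw=[0.5,0.3,0.1,0.05,0.05,0.05,0.05,0.05], force=25)

```text
t: 13.78
eef_pos: [0.6118, 0.2306, 0.2462]
tool_rot: [0.0, 0.435, 0.9, 0.0]
contact_force: [-0.6, -0.7, 2.1]
gripper_width: 0.153
grasp_force: 25.0
```

Run:
```python
from h import *
o=bot.get_obs();p=o["eef_pos"];print(o["t"],p,yawtool(o),o["contact_force"],o["gripper_width"],o["grasp_force"])
v=p[:2]-[.7953,-.0015];print(np.linalg.norm(v),np.degrees(np.arctan2(v[1],v[0])))
a0=yawtool(o);P=np.array([.7953,-.0015]);r=np.linalg.norm(v);h=np.degrees(np.arctan2(v[1],v[0]))
ty=np.array([np.cos(np.radians(a0)),np.sin(np.radians(a0))]);tx=np.array([-ty[1],ty[0]])
for k in range(0,53,2):
    q=P+r*np.array([np.cos(np.radians(h+k)),np.sin(np.radians(h+k))]);d=(q-p[:2])*1e3;print(k,np.round([tx@d,ty@d],1))
```

```text
13.7833 [0.61179796 0.23061587 0.24616163] 38.40105639746304 [-0.58869891 -0.68178421  2.05552688] 0.1534189808453687 25.015751123428345
0.2958898058827934 128.32856565221599
0 [ 0. -0.]
2 [ -0.2 -10.3]
4 [ -0.7 -20.6]
6 [ -1.6 -30.9]
8 [ -2.8 -41.2]
10 [ -4.4 -51.4]
12 [ -6.4 -61.5]
14 [ -8.7 -71.6]
16 [-11.4 -81.6]
18 [-14.4 -91.5]
20 [ -17.7 -101.2]
22 [ -21.4 -110.9]
24 [ -25.4 -120.4]
26 [ -29.8 -129.7]
28 [ -34.5 -139. ]
30 [ -39.5 -148. ]
32 [ -44.8 -156.9]
34 [ -50.4 -165.5]
36 [ -56.3 -174. ]
38 [ -62.5 -182.2]
40 [ -69.  -190.3]
42 [ -75.8 -198.1]
44 [ -82.8 -205.6]
46 [ -90.1 -213. ]
48 [ -97.6 -220. ]
50 [-105.4 -226.8]
52 [-113.4 -233.3]
```

Emit:
send_rows([
  [-0.2,-10.3,0],
  [-0.7,-20.6,0],
  [-1.6,-30.9,0],
  [-2.8,-41.2,0],
  [-4.4,-51.4,0],
  [-6.4,-61.5,0],
  [-8.7,-71.6,0],
  [-11.4,-81.6,0],
], roll=[-2,-4,-6,-8,-10,-12,-14,-16], claw=[0.05,0.05,0.05,0.05,0.05,0.05,0.05,0.05])

```text
t: 14.45
eef_pos: [0.5551, 0.1707, 0.246]
tool_rot: [0.001, 0.305, 0.952, 0.0]
contact_force: [2.4, -0.2, -0.4]
gripper_width: 0.156
grasp_force: 24.8
```

Emit:
send_rows([
  [-0.2,-10.3,0],
  [-0.7,-20.6,0],
  [-1.6,-30.9,0],
  [-2.8,-41.2,0],
  [-4.4,-51.4,0],
  [-6.4,-61.5,0],
  [-8.7,-71.6,0],
  [-11.4,-81.6,0],
], roll=[-2,-4,-6,-8,-10,-12,-14,-16], claw=[0.05,0.05,0.05,0.05,0.05,0.05,0.05,0.05])

```text
t: 15.12
eef_pos: [0.5172, 0.0975, 0.246]
tool_rot: [0.001, 0.17, 0.986, 0.0]
contact_force: [3.6, 0.5, -1.4]
gripper_width: 0.153
grasp_force: 24.7
```

Emit:
send_rows([
  [-0.2,-10.3,0],
  [-0.7,-20.6,0],
  [-1.6,-30.9,0],
  [-2.8,-41.2,0],
  [-4.4,-51.4,0],
  [-6.4,-61.5,0],
  [-8.7,-71.6,0],
  [-8.7,-71.6,0],
], roll=[-2,-4,-6,-8,-10,-12,-14,-14], claw=[0.05,0.05,0.05,0.05,0.05,0.05,0.05,0.05])

```text
t: 15.78
eef_pos: [0.5015, 0.0254, 0.246]
tool_rot: [0.001, 0.05, 0.999, -0.0]
contact_force: [3.7, -0.7, -1.7]
gripper_width: 0.151
grasp_force: 24.8
```

Run:
```python
from h import *
o=bot.get_obs();p=o["eef_pos"];print(o["t"],p,yawtool(o),o["contact_force"],o["torque"],o["gripper_width"],o["grasp_force"])
v=p[:2]-[.7953,-.0015];print(np.linalg.norm(v),np.degrees(np.arctan2(v[1],v[0])))
```

```text
15.7833 [0.50149608 0.02538434 0.24602951] 84.30731760982741 [ 3.72475173 -0.71991407 -1.6962479 ] [-0.22006811 -0.7591404   0.17284044] 0.1510861518584675 24.84262079000473
0.29503137546781993 174.7717451173634
```

Emit:
send_rows([
  [-0.3,-10,0],
  [-0.8,-20,0],
  [-1.2,-26,0],
  [-1.4,-29,0],
  [-1.4,-29,3],
  [-1.4,-29,8],
  [-1.4,-29,14],
  [-1.4,-29,20],
], roll=[-2,-4,-5.5,-6.1,-6.1,-6.1,-6.1,-6.1], claw=[0.05,0.05,0.05,0.05,0.05,0.05,0.05,0.05])

```text
t: 16.45
eef_pos: [0.4981, -0.0012, 0.2254]
tool_rot: [-0.001, -0.004, 1.0, -0.0]
contact_force: [-4.6, -1.5, 3.9]
gripper_width: 0.148
grasp_force: 25.3
```

Emit:
send_rows([
  [0,0,6],
  [0,0,12],
  [0,0,18],
  [0,0,24],
  [0,0,29],
  [0,0,32],
  [0,0,32],
  [0,0,32],
], roll=[0,0,0,0,0,0,0,0], claw=[0.05,0.05,0.05,0.05,0.05,0.05,0.05,0.05])

```text
t: 17.12
eef_pos: [0.5014, -0.0012, 0.194]
tool_rot: [0.002, -0.004, 1.0, 0.0]
contact_force: [5.5, 0.0, 0.3]
gripper_width: 0.149
grasp_force: 26.1
```

Run:
```python
from h import *
o=bot.get_obs();p=o["eef_pos"];print(o["t"],p,yawtool(o),o["contact_force"],o["torque"],o["gripper_width"],o["grasp_force"])
v=p[:2]-[.7953,-.0015];print(np.linalg.norm(v),np.degrees(np.arctan2(v[1],v[0])))
```

```text
17.1167 [ 0.50135546 -0.00119178  0.1939853 ] 90.49605356104664 [5.47627718 0.01932658 0.25804778] [-0.13785735 -1.2967889  -0.11328849] 0.14939008199173867 26.086985170841217
0.2939446997983672 179.93992088234623
```

Emit:
send_rows([
  [0,0,0],
  [0,0,0],
  [0,0,0],
  [0,0,-5],
  [0,0,-20],
  [0,0,-45],
  [0,0,-65],
  [0,0,-70],
], roll=[0,0,0,0,0,0,0,0], claw=[0.2,0.3,0.4,0.5,0.5,0.5,0.5,0.5])

```text
t: 17.78
eef_pos: [0.5008, -0.0013, 0.2671]
tool_rot: [0.002, -0.004, 1.0, 0.0]
contact_force: [0.4, -0.1, 1.0]
gripper_width: 0.5
grasp_force: 0.0
```

Emit:
send_rows([
  [0,-10,0],
  [0,-35,0],
  [0,-70,0],
  [0,-105,0],
  [0,-135,0],
  [0,-155,0],
  [0,-160,15],
  [0,-160,30],
], roll=[0,0,0,0,0,0,0,0], claw=[0.5,0.5,0.5,0.5,0.5,0.5,0.5,0.5])

```text
t: 18.45
eef_pos: [0.4997, -0.165, 0.2328]
tool_rot: [-0.0, -0.002, 1.0, -0.001]
contact_force: [0.5, 0.3, -1.0]
gripper_width: 0.504
grasp_force: 0.0
```

Emit:
send_rows([
  [0,0,0],
  [0,0,0],
  [0,0,0],
  [0,0,0],
  [0,0,0],
  [0,0,0],
  [0,0,0],
  [0,0,0],
], roll=[0,0,0,0,0,0,0,0], claw=[0.5,0.5,0.5,0.5,0.5,0.5,0.5,0.5])

```text
t: 19.12
eef_pos: [0.5008, -0.1613, 0.234]
tool_rot: [0.0, -0.004, 1.0, -0.0]
contact_force: [-0.0, -0.5, -0.5]
gripper_width: 0.501
grasp_force: 0.0
```

Run:
```python
from h import *
o=bot.get_obs();m=bot.camera_model("wrist");im=bot.read_camera("wrist")
np.savez("w7.npz",camera_matrix=m["camera_matrix"],camera_from_world=m["camera_from_world"]);cv2.imwrite("pics/w7.png",im[:,:,::-1])
mt=bot.camera_model("top");b=bot.read_camera("top")[:,:,::-1];cv2.imwrite("pics/t7.png",b)
print(o["t"],o["eef_pos"],yawtool(o),o["contact_force"])
# composite: wrist right half and top crop
A=cv2.resize(im[60:360,320:640,::-1],None,fx=1.5,fy=1.5,interpolation=cv2.INTER_CUBIC)
B=cv2.resize(b[85:235,280:360],(240,450),interpolation=cv2.INTER_CUBIC)
cv2.imwrite("pics/c7.png",np.hstack([A,B]))
```

```text
19.1167 [ 0.50081113 -0.16132897  0.23404659] 90.51316560128302 [-0.00068242 -0.51206438 -0.45289987]
```

View pics/c7.png

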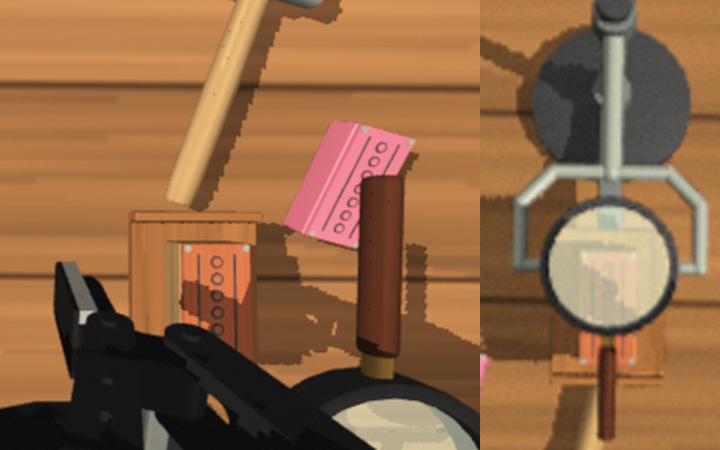

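The wrist crop shows the handle from its end at (383,177) to its base at (378,355), with the lens below it and the block flat on the rest at (215,300). In the top crop the lens (610,265) sits over the rest. Now the handle line in numbers.

```bash
cat > meas.py <<'E'
from h import *
def meas(wp,mw,tp,mt,y0=-.0018,post=np.array([.7953,-.0015])):
    im=cv2.imread(wp);g=cv2.cvtColor(im,cv2.COLOR_BGR2HSV)
    msk=((g[:,:,0]<14)&(g[:,:,1]>110)&(g[:,:,2]<125)&(g[:,:,2]>30)).astype(np.uint8);msk[:,:550]=0;msk[:, 600:]=0;msk[:150]=0
    msk=cv2.morphologyEx(msk,cv2.MORPH_OPEN,np.ones((7,7)))
    k,l,s,c=cv2.connectedComponentsWithStats(msk);i=1+np.argmax(s[1:,4]);print("handle",s[i])
    x,y,w,h,_=s[i];rows=np.arange(y+5,y+h-5)
    mid=[(np.where(l[r]==i)[0].min()+np.where(l[r]==i)[0].max())/2 for r in rows]
    wid=[np.ptp(np.where(l[r]==i)[0])+1 for r in rows];print("widths",wid[::12])
    b,a=np.polyfit(rows,mid,1);print("resid",np.std(np.array(mid)-a-b*rows))
    out=[]
    for r in(y+5,y+h-5):
        c0,d=ray(mw,(a+b*r,r));q=c0+d*(y0-c0[1])/d[1];out.append(q);print(q)
    e=out[1]-out[0];t=np.arctan2(e[2],e[0]);print("tilt by plane",t)
    L=np.array([.5953,y0,.24]);print("line height at lens x",out[0][2]+np.tan(t)*(L[0]-out[0][0]))
    im=cv2.imread(tp);g=cv2.cvtColor(im,cv2.COLOR_BGR2GRAY)
    d=(g<75).astype(np.uint8);d[:,:300]=0;d[:,347:]=0;d[:149]=0;d[198:]=0
    cs=max(cv2.findContours(d,cv2.RETR_EXTERNAL,cv2.CHAIN_APPROX_NONE)[0],key=len);el=cv2.fitEllipse(cs);print("lens ellipse",el,onz(mt,el[0],.24))
E
python3 - <<'E'
from meas import *
meas("pics/w7.png",dict(np.load("w7.npz")),"pics/t7.png",bot.camera_model("top"))
E
```

```text
handle [ 550  177   47  133 3801]
widths [np.int64(29), np.int64(29), np.int64(29), np.int64(29), np.int64(29), np.int64(29), np.int64(30), np.int64(30), np.int64(32), np.int64(28), np.int64(12)]
resid 3.9491897149232233
[ 0.46784311 -0.0018      0.20600894]
[ 0.53817347 -0.0018      0.23125427]
tilt by plane 0.34462888204572034
line height at lens x 0.25176003913006684
lens ellipse ((322.4756774902344, 170.75811767578125), (45.991519927978516, 54.719547271728516), 24.523733139038086) [ 6.02045254e-01 -4.92435805e-04  2.40000000e-01]
```

```bash
sed -i 's/rows=np.arange(y+5,y+h-5)/h=min(h,113);rows=np.arange(y+5,y+h-5)/; s/^    im=cv2.imread(tp).*$/    im=cv2.imread(tp);g=cv2.cvtColor(im,cv2.COLOR_BGR2HSV)/; s/^    d=(g<75).*$/    d=((g[:,:,1]<110)\&(g[:,:,2]>120)).astype(np.uint8);d[:,:303]=0;d[:,344:]=0;d[:152]=0;d[195:]=0;d=cv2.morphologyEx(d,cv2.MORPH_OPEN,np.ones((3,3)))/' meas.py
sed -i 's|    L=np.array|    print("tilt via centre",[round(np.arctan2(.2405-q[2],.5953-q[0]),3) for q in out])\n    L=np.array|' meas.py
python3 - <<'E'
from meas import *
for y0 in(-.0018,0,-.004):meas("pics/w7.png",dict(np.load("w7.npz")),"pics/t7.png",bot.camera_model("top"),y0)
E
```

```text
handle [ 550  177   47  133 3801]
widths [np.int64(29), np.int64(29), np.int64(29), np.int64(29), np.int64(29), np.int64(29), np.int64(30), np.int64(30), np.int64(32)]
resid 0.8255072953468284
[ 0.46741802 -0.0018      0.20786653]
[ 0.5288332  -0.0018      0.22445292]
tilt by plane 0.26377705245690275
tilt via centre [np.float64(0.25), np.float64(0.237)]
line height at lens x 0.24240360957352625
lens ellipse ((322.72381591796875, 173.3193359375), (39.43410110473633, 39.46816635131836), 178.8772430419922) [ 0.59598857 -0.00118521  0.24      ]
handle [ 550  177   47  133 3801]
widths [np.int64(29), np.int64(29), np.int64(29), np.int64(29), np.int64(29), np.int64(29), np.int64(30), np.int64(30), np.int64(32)]
resid 0.8255072953468284
[0.46784174 0.         0.20594629]
[0.52995552 0.         0.22272136]
tilt by plane 0.2637770524569031
tilt via centre [np.float64(0.265), np.float64(0.266)]
line height at lens x 0.24036894387718397
lens ellipse ((322.72381591796875, 173.3193359375), (39.43410110473633, 39.46816635131836), 178.8772430419922) [ 0.59598857 -0.00118521  0.24      ]
handle [ 550  177   47  133 3801]
widths [np.int64(29), np.int64(29), np.int64(29), np.int64(29), np.int64(29), np.int64(29), np.int64(30), np.int64(30), np.int64(32)]
resid 0.8255072953468284
[ 0.46690015 -0.004       0.21021348]
[ 0.52746147 -0.004       0.22656927]
tilt by plane 0.26377705245690297
tilt via centre [np.float64(0.232), np.float64(0.203)]
line height at lens x 0.24489042320238913
lens ellipse ((322.72381591796875, 173.3193359375), (39.43410110473633, 39.46816635131836), 178.8772430419922) [ 0.59598857 -0.00118521  0.24      ]
```

Lens centring is within about 1 mm. Lens tilt ≈ 0.264. I re-measure the rest slope the same way, from its side edges.

Run:
```python
from h import *
mw=dict(np.load("w3.npz"));im=cv2.imread("pics/w3.png");g=cv2.cvtColor(im,cv2.COLOR_BGR2LAB).astype(float)
s=cv2.GaussianBlur(g,(0,0),1);gx=np.abs(np.gradient(s,axis=1)).sum(2)
yaw=np.radians(.4)
for lo,hi,yy in((526,536,.0485),):
    rows=np.arange(146,256);col=[]
    for r in rows:
        w=gx[r,lo:hi]**2;col.append((w*np.arange(lo,hi)).sum()/w.sum())
    col=np.array(col);p=np.polyfit(rows,col,1)
    for _ in range(3):
        e=np.abs(col-np.polyval(p,rows));k=e<max(.4,np.median(e)*2);p=np.polyfit(rows[k],col[k],1)
    print(p,k.sum(),e[k].std())
    n=np.array([-np.sin(yaw),np.cos(yaw),0]);p0=np.array([.595,yy,.076])
    Q=[]
    for r in(138,260):
        c,d=ray(mw,(np.polyval(p,r),r));Q.append(c+d*(n@(p0-c))/(n@d))
    E=Q[1]-Q[0];print(Q,np.linalg.norm(E),"tilt",np.arctan2(E[2],E[0]))
```

```text
[1.8369823e-02 5.2646269e+02] 109 0.04816482855919397
[array([0.53640835, 0.04809095, 0.05652242]), array([0.65511229, 0.04891967, 0.09368115])] 0.12438683402308089 tilt 0.3033740231072173
```

Emit:
send_rows([
  [0,0,-15],
  [0,5,-30],
  [0,30,-30],
  [0,65,-30],
  [0,100,-30],
  [0,135,-30],
  [0,155,-30],
  [0,160,-30],
], roll=[0,0,0,0,0,0,0,0], claw=[0.5,0.5,0.5,0.5,0.5,0.5,0.5,0.5])

```text
t: 19.88
eef_pos: [0.4992, 0.0033, 0.2639]
tool_rot: [0.0, -0.008, 1.0, 0.001]
contact_force: [0.4, 0.6, 0.3]
gripper_width: 0.5
grasp_force: 0.0
```

Emit:
send_rows([
  [0,0,0],
  [0,0,0],
  [0,0,10],
  [0,0,30],
  [0,0,50],
  [0,0,65],
  [0,0,70],
  [0,0,70],
], roll=[0,0,0,0,0,0,0,0], claw=[0.5,0.5,0.5,0.5,0.5,0.5,0.5,0.5])

```text
t: 20.55
eef_pos: [0.4982, -0.0029, 0.1921]
tool_rot: [-0.002, -0.003, 1.0, -0.0]
contact_force: [-1.0, -0.1, 1.2]
gripper_width: 0.503
grasp_force: 0.0
```

Emit:
send_rows([
  [0,0,0],
  [0,0,0],
  [0,0,0],
  [0,0,0],
  [0,0,0],
  [0,0,0],
  [0,0,0],
  [0,0,0],
], roll=[0,0,0,0,0,0,0,0], claw=[0.4,0.3,0.2,0.1,0.05,0.05,0.05,0.05])

```text
t: 21.22
eef_pos: [0.5, -0.0015, 0.1943]
tool_rot: [0.001, -0.004, 1.0, 0.0]
contact_force: [1.4, -0.6, 3.6]
gripper_width: 0.155
grasp_force: 24.7
```

Emit:
send_rows([
  [0,0,1],
  [-0.5,0,2],
  [-0.8,0,3],
  [-1,0,4],
  [-1,0,4],
  [-1,0,4],
  [-1,0,4],
  [-1,0,4],
], roll=[0,0,0,0,0,0,0,0], claw=[0.05,0.05,0.05,0.05,0.05,0.05,0.05,0.05])

```text
t: 21.88
eef_pos: [0.5011, -0.0014, 0.19]
tool_rot: [0.001, -0.004, 1.0, 0.0]
contact_force: [5.2, -1.2, 2.8]
gripper_width: 0.15
grasp_force: 24.9
```

Release, retreat the same way, and measure again.

Emit:
send_rows([
  [0,0,0],
  [0,0,0],
  [0,0,0],
  [0,0,-5],
  [0,0,-20],
  [0,0,-45],
  [0,0,-68],
  [0,0,-74],
], roll=[0,0,0,0,0,0,0,0], claw=[0.2,0.3,0.4,0.5,0.5,0.5,0.5,0.5])

```text
t: 22.55
eef_pos: [0.5016, -0.0013, 0.2672]
tool_rot: [0.002, -0.004, 1.0, 0.0]
contact_force: [-0.1, -0.0, -0.1]
gripper_width: 0.5
grasp_force: 0.0
```

Emit:
send_rows([
  [0,-10,0],
  [0,-35,0],
  [0,-70,0],
  [0,-105,0],
  [0,-135,0],
  [0,-155,0],
  [0,-160,15],
  [0,-160,30],
], roll=[0,0,0,0,0,0,0,0], claw=[0.5,0.5,0.5,0.5,0.5,0.5,0.5,0.5])

```text
t: 23.22
eef_pos: [0.5006, -0.1649, 0.2327]
tool_rot: [-0.0, -0.002, 1.0, -0.001]
contact_force: [-0.4, 0.3, -0.2]
gripper_width: 0.5
grasp_force: 0.0
```

Emit:
send_rows([
  [0,0,0],
  [0,0,0],
  [0,0,0],
  [0,0,0],
  [0,0,0],
  [0,0,0],
  [0,0,0],
  [0,0,0],
], roll=[0,0,0,0,0,0,0,0], claw=[0.5,0.5,0.5,0.5,0.5,0.5,0.5,0.5])

```text
t: 23.88
eef_pos: [0.5018, -0.1613, 0.2341]
tool_rot: [0.0, -0.004, 1.0, -0.0]
contact_force: [0.1, -0.8, -0.4]
gripper_width: 0.497
grasp_force: 0.0
```

Run:
```python
from meas import *
o=bot.get_obs();m=bot.camera_model("wrist");im=bot.read_camera("wrist");cv2.imwrite("pics/w8.png",im[:,:,::-1])
mt=bot.camera_model("top");cv2.imwrite("pics/t8.png",bot.read_camera("top")[:,:,::-1])
print(o["t"],o["eef_pos"])
for y0 in (-.001,):meas("pics/w8.png",m,"pics/t8.png",mt,y0)
```

```text
23.8833 [ 0.50181304 -0.16133306  0.23405163]
handle [ 552  176   34  122 3365]
widths [np.int64(27), np.int64(29), np.int64(28), np.int64(29), np.int64(29), np.int64(28), np.int64(28), np.int64(29), np.int64(31)]
resid 0.4662838147429311
[ 0.46937004 -0.001       0.20080912]
[ 0.53170145 -0.001       0.22049891]
tilt by plane 0.3059691155509739
tilt via centre [np.float64(0.305), np.float64(0.305)]
line height at lens x 0.2405889771171179
lens ellipse ((322.76287841796875, 173.26885986328125), (39.095985412597656, 39.35454177856445), 101.25857543945312) [ 0.59610991 -0.00127405  0.24      ]
```

```bash
python3 -c "
from station import bot
print(bot.hand_in())"
```

```text
the job is handed in; nothing more can be done
None
```

The job is handed in with no verdict shown. The block lies face up on the rest, measured about 2 mm off its middle; the lens was then swung to within about 1 mm of centre above the rest, tilted to about 0.305 rad against the rest's 0.29–0.30, and released.

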